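# Set out the collimation kit around the clamped focuser

### The job

Set out the collimation kit, every piece the same way up as it is now: lay the bronze spacer on the grey dovetail bar midway between its two black knobs and the glass filter centred on top of the spacer, and set the black lens hood centred on the rim of the clamped focuser tube. Stand the chrome Cheshire on the cherry board straight out from the open side of the red C-clamp, square to the clamp's screw, its centre 9 cm from the tube's centre. Leave the eyepiece, the white ring and the blue cap where they are, and let go of everything.

Things in the scene. Friction and masses are not known exactly. Their poses are not given: they have to be found in the camera images.
- clamp: Fixed: red C-clamp flat on the board, gripping an upright open aluminium focuser tube (50 mm outside, 44 mm inside diameter, rim 45 mm above the board). Origin: tube axis at the board top (world z 35 mm). Frame 22 mm high: arms at x -33 and +63, spine at y -56 mm, so the C opens to its own +y (roughly robot left); steel screw with cross handle along +x, to x 122 mm.
- bar: Fixed: flat grey dovetail bar on the board, 60 mm wide (x), 180 mm long (y), 12 mm thick (top at world z 47 mm). Two upright black round knobs, 24 mm diameter, rise 22 mm above its top at y -70 and +70 mm. Origin: centre of its underside, midway between the knobs.
- cheshire: Chrome Cheshire sighting eyepiece, loose, upright: barrel 32 mm diameter up to 44 mm, then a collar 38 mm diameter from 45 to 70 mm (its top) with a small black sighting hole in the top and a black window painted on the barrel. About 120 g. Its origin is the centre of its underside, its z axis points up. It starts on the cherry board (top at world z 35 mm).
- hood: Black rubber lens hood (firm, treat as rigid), loose: open ring 56 mm outside, 44 mm inside diameter up to 22 mm high, then a step in to 52 mm outside, up to its top at 30 mm. About 50 g. Its origin is the centre of its underside, its z axis points up. It starts on the cherry board (top at world z 35 mm).
- spacer: Bronze (copper-coloured) spacer ring, loose, lying flat: 50 mm outside, 36 mm inside diameter, 14 mm high. About 110 g. Its origin is the centre of its underside, its z axis points up. It starts on the cherry board (top at world z 35 mm).
- filter: Clear glass filter disc in a steel rim, loose, lying flat: 48 mm diameter, 8 mm thick over the rim, the glass a little recessed on both faces. About 35 g. Grip it across the rim. Its origin is the centre of its underside, its z axis points up. It starts on the cherry board (top at world z 35 mm).
- eyepiece: Bystander, leave alone: black eyepiece with a green band, standing, 44 mm diameter, 60 mm high. Its origin is the centre of its underside, its z axis points up. It starts on the cherry board (top at world z 35 mm).
- white_ring: Bystander, leave alone: white plastic spacer ring lying flat, 50 mm diameter, 14 mm high. Its origin is the centre of its underside, its z axis points up. It starts on the cherry board (top at world z 35 mm).
- dust_cap: Bystander, leave alone: solid blue plastic dust cap lying flat, 50 mm diameter, 16 mm high. Its origin is the centre of its underside, its z axis points up. It starts on the cherry board (top at world z 35 mm).

How it is judged:
By the outcome, as a careful person would: the job done as asked, in the order asked, and still so for the second after the job is handed in, with the robot touching nothing.
It also fails if it takes over 102 s, if anything falls off the work surface, if the arm or the gripper's body presses on something with over 40 N, if the wrist force passes 120 N, or if a joint passes its speed limit or range.

### The arm

A 6-joint arm with a two-finger parallel gripper is mounted at the origin on the work surface. World frame = base frame: x ahead of the robot, y to its left, z up, the work surface at z = 0. Lengths are in m, angles in rad, forces in N, time in s.
With the tool pointing down it reaches from about 0.375 to 0.975 m from the base axis. Payload 3.8 kg.
Tool frame: the origin (TCP) lies midway between the tips of the shut fingers; the grasp point (between the pads) lies 19 mm behind it; x points along the fingers, y is the direction in which the jaws open and shut, and the axes are right-handed (so a half turn about x gives the same grasp; the last joint's range is limited). The gripper opens to 88 mm and grips with 3 to 60 N. Pads are 18 mm wide; open, the fingers measure 123 mm over their backs; the gripper's body (75 mm by 187 mm) begins 45 mm behind the grasp point.
Start: joints at [-1.333, 0.264, 1.604, -0, 1.274, -0.037], TCP at [0.183, -0.65, 0.239] pointing down, gripper open.
Joint ranges: [-2.63, 2.63], [-0.94, 2.18], [0.31, 2.57], [-1.31, 4.45], [0, 2.66], [-2.55, 2.55]. Speed limits (rad/s): [2.57, 2.57, 3.14, 3.14, 3.14, 3.14].

### API

Orientations are given as a rotation vector (axis times angle).
In Python, from cell import manip, inverse_kinematics, cams, order gives the robot as it stands. Calls block until the motion is done:
- manip.move_pose(position, orientation): joint-space move of the TCP to a pose.
- manip.move_linear(position, rate=0.15, rot=None): straight line of the TCP; rot=None keeps the orientation; rate is the mean speed in m/s.
- manip.set_joints(angles): joint-space move.
- manip.set_gripper(opening, force=None): finger opening in m; force is the grip in N (None keeps the last); returns when the fingers have stopped.
- manip.dwell(seconds).
- inverse_kinematics(position, orientation): joint angles nearest the present ones, or None.
- manip.state(): the state.
- cams.capture(name): name is "side" or "top" or "wrist"; returns a dict with "image" (384x512x3 uint8, blue, green, red), "z_map" (384x512 float32, m along the optical axis (not along the pixel's ray), 0 where there is no reading), "intrinsics" (3x3 intrinsics, pixels), "position" and "orientation" of the camera in the world; the wrist camera has in their place "T_tool_cam" (4x4, takes a point from camera to tool coordinates, whose origin is the TCP and whose axes are the tool frame's). Camera axes: x right, y down, z forward; pixel columns grow to the right and rows downward; lengths in m; the calibration is good to about 2 mm. A picture is of the moment at which its call begins: read the wrist's pose just before it.
A pose or a line that the arm cannot do raises manip.IKError and nothing moves.
- order.close_job(): hands the job in, once; it reports no verdict.
The state is a dict: "clock": time; "joint_pos": joint angles; "joint_velocities": joint speeds; "tau": joint torques, N m; "tool_pos": TCP position; "tcp_rot": TCP orientation; "contact_force": force on the tool from outside, world axes, zero at the start; "moment": the same for the moment, N m; "gripper_width": finger opening in m.
Only numpy, scipy, OpenCV 4.12 (cv2) and the standard library are available. Lean on these libraries where they do the work, as an engineer would, in place of code of your own. Each camera call takes 0.05 s, during which the arm holds its last target. There are 200 camera calls.

## Working session

There is one attempt and no reset: what is moved stays moved. The work goes in short steps, each a Python script; the robot and the scene stay as the last script left them, time stands still between calls to the robot, and variables do not carry over. Pictures are saved under pics/ and viewed, about 12 in all and at most 16, crops included, and the job is handed in when it is done.

```bash
ls; mkdir -p pics
python3 - <<'E'
from cell import manip,cams
import cv2,numpy as np
for n in("top","side"):
    c=cams.capture(n);cv2.imwrite(f"pics/{n}0.png",c["image"]);np.savez(f"pics/{n}0.npz",**c)
    print(n,c["intrinsics"].tolist(),c["position"],c["orientation"])
c=cams.capture("wrist");print(c["T_tool_cam"],c["intrinsics"]);print(manip.state())
E
```

```text
pics
top [[415.57457787789133, 0.0, 259.39712764843057], [0.0, 415.57457787789133, 185.42781047200197], [0.0, 0.0, 1.0]] [ 0.41145395 -0.00329996  0.86845438] [-2.17669297  2.12274671 -0.16491946]
side [[398.05515339320925, 0.0, 252.81391018498155], [0.0, 398.05515339320925, 189.8835582984345], [0.0, 0.0, 1.0]] [0.39151161 0.62185996 0.64824552] [-0.3388569   2.75743365 -1.25179501]
[[-4.58581114e-04 -3.22021575e-01  9.46732219e-01 -1.45924556e-01]
 [ 9.99999797e-01  2.71639680e-04  5.76778573e-04  6.19107573e-04]
 [-4.42905182e-04  9.46732291e-01  3.22021385e-01 -8.34910616e-02]
 [ 0.00000000e+00  0.00000000e+00  0.00000000e+00  1.00000000e+00]] [[275.27153221   0.         256.2970975 ]
 [  0.         275.27153221 190.37498377]
 [  0.           0.           1.        ]]
{'clock': 0.15, 'joint_pos': array([-1.33290234e+00,  2.64581127e-01,  1.60505844e+00,  1.65915004e-05,
        1.27370755e+00, -3.68791837e-02]), 'joint_velocities': array([-0.00044744, -0.00184492, -0.0035091 , -0.00017844,  0.00031492,
        0.0001331 ]), 'tau': array([ 4.89842732e-04, -5.02847600e+01, -3.57468653e+01,  7.29909888e-02,
        2.50238139e-02, -9.72339035e-05]), 'tool_pos': array([ 0.18303314, -0.64913512,  0.23767434]), 'tcp_rot': array([ 2.07496501,  0.28872772, -2.07530074]), 'contact_force': array([-0.46500715, -0.31460963,  0.24329868]), 'moment': array([ 0.0347624 , -0.00753695, -0.02603321]), 'gripper_width': 0.08812949847147518}
```

View pics/top0.png

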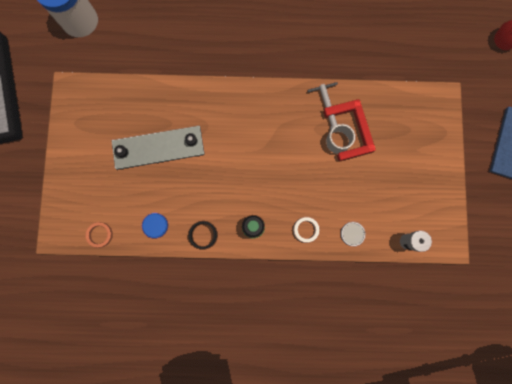

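View pics/side0.png

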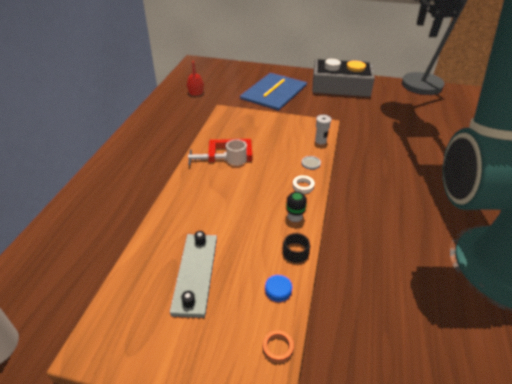

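```bash
cat > h.py <<'E'
import numpy as np,cv2
from scipy.spatial.transform import Rotation as R
def cloud(c,pose=None):
    """world point per pixel from z_map; pose=(tool_pos,tcp_rot) for the wrist"""
    K=c["intrinsics"];h,w=c["z_map"].shape
    u,v=np.meshgrid(np.arange(w),np.arange(h))
    z=c["z_map"];p=np.stack([(u-K[0,2])/K[0,0]*z,(v-K[1,2])/K[1,1]*z,z],-1)
    if pose is None: r,t=R.from_rotvec(c["orientation"]).as_matrix(),c["position"]
    else:
        T=np.eye(4);T[:3,:3]=R.from_rotvec(pose[1]).as_matrix();T[:3,3]=pose[0]
        T=T@c["T_tool_cam"];r,t=T[:3,:3],T[:3,3]
    P=p@r.T+t;P[z==0]=np.nan
    return P,r,t
def ray(px,z,K,r,t):
    px=np.atleast_2d(np.asarray(px,float))
    d=np.c_[(px-[K[0,2],K[1,2]])/[K[0,0],K[1,1]],np.ones(len(px))]@r.T
    return (t+d*((z-t[2])/d[:,2])[:,None])[:,:2]
def circ(q):
    """outer circle: robust least squares on hull points"""
    h=cv2.convexHull(q.astype(np.float32))[:,0].astype(float)
    A=np.c_[2*h,np.ones(len(h))];s=np.linalg.lstsq(A,(h**2).sum(1),rcond=None)[0]
    return s[:2],np.sqrt(s[2]+s[0]**2+s[1]**2)
E
python3 - <<'E'
from h import *
c=dict(np.load("pics/top0.npz"));P,r,t=cloud(c);K=c["intrinsics"]
c2=dict(np.load("pics/side0.npz"));P2,r2,t2=cloud(c2);K2=c2["intrinsics"]
print("board",np.nanmedian(P[180:200,220:300,2]))
L=dict(spacer=(98,235,.049,18),cap=(155,225,.051,18),hood=(203,235,.065,20),eyep=(253,226,.095,18),white=(306,230,.049,18),filt=(353,234,.043,18),chesh=(421,241,.105,16),tube=(341,137,.08,18),knobL=(120,151,.069,10),knobR=(190,140,.069,10))
for n,(u,v,z,w) in L.items():
    p=P[v-w:v+w,u-w:u+w].reshape(-1,3);m=abs(p[:,2]-z)<.004
    o=ray((u,v),z,K,r,t)[0]
    s="" 
    if m.sum()>8: a,b=circ(p[m,:2]);s=f"{a.round(4)} r{b:.4f}"
    print(n,o.round(4),np.hypot(*o).round(3),"zmax %.4f"%np.nanpercentile(p[:,2],98),m.sum(),s)
E
```

```text
board 0.0355983810675794
spacer [0.4253 0.3039] 0.523 zmax 0.0511 268 [0.4264 0.3045] r0.0246
cap [0.4474 0.1937] 0.488 zmax 0.0535 493 [0.4474 0.1959] r0.0242
hood [0.43   0.0974] 0.441 zmax 0.0668 170 [0.4309 0.0997] r0.0254
eyep [0.4482 0.0018] 0.448 zmax 0.0976 343 [0.4478 0.0021] r0.0198
white [ 0.4451 -0.1022] 0.457 zmax 0.0509 247 [ 0.4465 -0.1027] r0.0243
filt [ 0.4398 -0.196 ] 0.481 zmax 0.0445 447 [ 0.4445 -0.2026] r0.0343
chesh [ 0.428 -0.306] 0.526 zmax 0.1076 344 [ 0.4283 -0.3058] r0.0186
tube [ 0.6264 -0.1654] 0.648 zmax 0.0815 139 [ 0.6281 -0.1673] r0.0244
knobL [0.5894 0.2666] 0.647 zmax 0.0719 114 [0.5908 0.2678] r0.0113
knobR [0.6153 0.1306] 0.629 zmax 0.0723 107 [0.6185 0.1303] r0.0113
```

```bash
cat >> h.py <<'E'
from cell import manip,cams,inverse_kinematics
def rot(a):
    """tool down, jaws along the world heading a (or a+pi), whichever keeps joint 6 nearest 0"""
    best=None
    for k in(0,np.pi):
        y=np.array([np.cos(a+k),np.sin(a+k),0]);x=np.array([0,0,-1.])
        rv=R.from_matrix(np.c_[x,y,np.cross(x,y)]).as_rotvec()
        q=inverse_kinematics([.5,0,.2],rv)
        if q is not None and(best is None or abs(q[5])<best[0]):best=(abs(q[5]),rv,q)
    return best[1]
def look(name):
    s=manip.state();c=cams.capture("wrist");cv2.imwrite(f"pics/{name}.png",c["image"])
    pose=(s["tool_pos"],s["tcp_rot"]);np.savez(f"pics/{name}.npz",tp=pose[0],tr=pose[1],**c)
    return (c,)+cloud(c,pose)
def top(P,z,near,rad,tol=.004):
    p=P.reshape(-1,3);m=(abs(p[:,2]-z)<tol)&(np.hypot(*(p[:,:2]-near).T)<rad)
    a,b=circ(p[m,:2]);return a,b,m.sum(),np.median(p[m,2])
E
python3 - <<'E'
from h import *
c=dict(np.load("pics/top0.npz"));P,r,t=cloud(c)
def red(c,P):
    hsv=cv2.cvtColor(c["image"],cv2.COLOR_BGR2HSV)
    m=((hsv[...,0]<5)|(hsv[...,0]>175))&(hsv[...,1]>180)&(hsv[...,2]>90)&(abs(P[...,2]-.057)<.005)&(np.hypot(P[...,0]-.63,P[...,1]+.19)<.13)
    q=P[m][:,:2]; rc=cv2.minAreaRect((q*1000).astype(np.float32)); return m.sum(),rc
print("red top",red(c,P))
A=np.deg2rad(11.4);rb=rot(A);rc=rot(np.deg2rad(15));print(rb,rc)
tube=np.array([.628,-.167]);bar=np.array([.605,.199]);sp=np.array([.4264,.3045])
for n,p,rv in(("clamp",tube,rc),("bar",bar,rb),("spacer",sp,rb)):
    manip.move_pose([*p,.18 if n!="spacer" else .15],rv)
    C,P,r,t=look("w_"+n)
    if n=="clamp":print("red",red(C,P),"tube",top(P,.08,tube,.035))
    if n=="bar":
        for k in([.5908,.2678],[.6185,.1303]):print(top(P,.069,np.array(k),.025))
        print("barz",np.nanmedian(P[(np.hypot(P[...,0]-.605,P[...,1]-.199)<.02)],0))
    if n=="spacer":print(top(P,.049,sp,.04),"board",np.nanmedian(P[...,2]))
    print(n,manip.state()["clock"],manip.state()["joint_pos"].round(2))
E
```

```text
red top (np.int64(854), ((649.9668579101562, -187.37054443359375), (111.98859405517578, 74.56791687011719), 17.086347579956055))
[ 1.06138165  1.29675497 -1.06138165] [ 1.01420581  1.32173874 -1.01420581]
red (np.int64(27), ((646.1513671875, -183.0706329345703), (94.83125305175781, 60.72812271118164), 17.01618194580078)) tube (array([ 0.62715575, -0.16905724]), np.float64(0.024680416066163825), np.int64(555), np.float64(0.07971763257777278))
clamp 2.55 [-0.3   0.26  1.72 -0.    1.16 -0.56]
(array([0.59046109, 0.26631759]), np.float64(0.011582821852175268), np.int64(546), np.float64(0.06900358385962566))
(array([0.61796992, 0.12965663]), np.float64(0.011641886717869315), np.int64(358), np.float64(0.06899466601178322))
barz [0.60422017 0.21176563 0.04784537]
bar 3.975 [ 0.28  0.23  1.75 -0.    1.16  0.08]
(array([0.42583816, 0.30370291]), np.float64(0.02461053843443348), np.int64(1028), np.float64(0.048739200721111736)) board 0.03467900887930242
spacer 4.875 [ 0.57  0.05  2.02 -0.    1.07  0.37]
```

View pics/w_clamp.png

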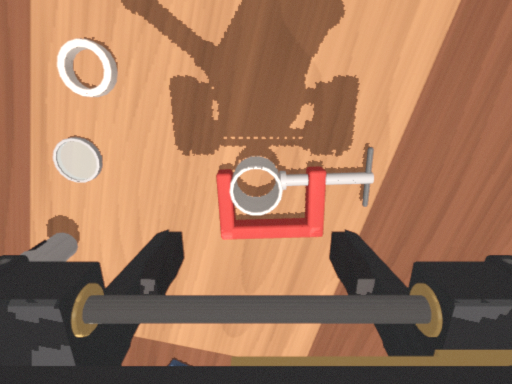

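View pics/w_spacer.png

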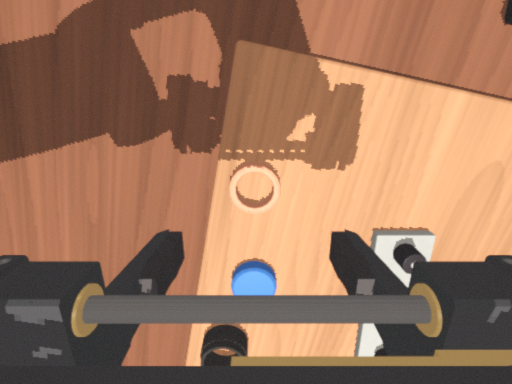

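```bash
cat >> h.py <<'E'
def pick(p,z,F,lift=.15,w=.088):
    x,y,_=manip.state()["tool_pos"]
    manip.move_linear([*p,z],rate=.12);manip.set_gripper(0.0,F)
    g=manip.state()["gripper_width"];manip.move_linear([*p,lift],rate=.15)
    print("width",g,"after",manip.state()["gripper_width"],"f",manip.state()["contact_force"].round(2))
def place(p,z,rv,open_w,hover=.06,lift=.17):
    manip.move_pose([*p,z+hover],rv);manip.move_linear([*p,z],rate=.06)
    s=manip.state();print("at",s["tool_pos"].round(4),s["contact_force"].round(2),s["gripper_width"])
    manip.set_gripper(open_w);manip.move_linear([*p,lift],rate=.15);manip.set_gripper(.088)
E
python3 - <<'E'
from h import *
rb=rot(np.deg2rad(11.38));bar=np.array([.6042,.1980])
pick([.4258,.3037],.0385,25)
place(bar,.0385+.0122+.0004,rb,.066,lift=.16)
C,P,r,t=look("w_sp1");print("spacer",top(P,.061,bar,.035));print(manip.state()["clock"])
f=np.array([.440,-.196]);manip.move_pose([*f,.15],rb);C,P,r,t=look("w_filt")
print("filter",top(P,.043,f,.04,.0025),manip.state()["clock"])
E
```

```text
width 0.048366036776569477 after 0.04840986108660431 f [ 0.53 -0.09 -1.27]
at [0.6046 0.1981 0.0513] [-0.61 -0.32 -1.06] 0.048057473011791516
spacer (array([0.60432062, 0.19798908]), np.float64(0.02461071487440746), np.int64(1044), np.float64(0.06072299498259712))
11.4083
filter (array([ 0.43936647, -0.19751426]), np.float64(0.023561892889686895), np.int64(1491), np.float64(0.04144714200559696)) 13.0333
```

View pics/w_sp1.png

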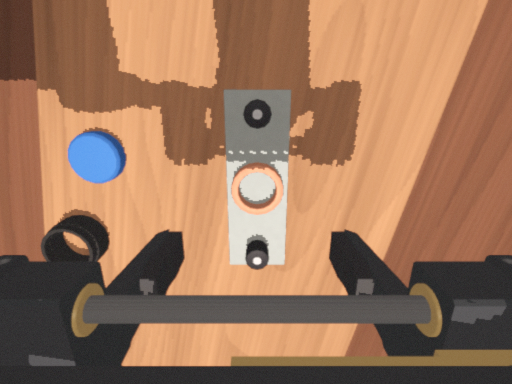

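View pics/w_filt.png

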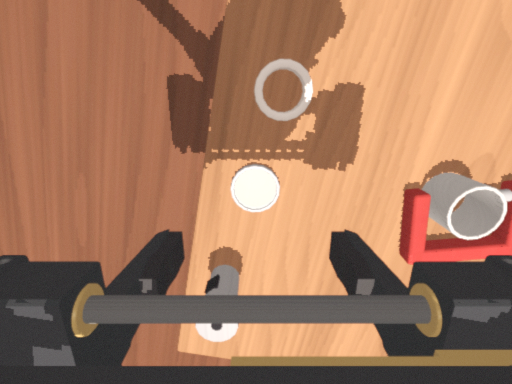

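Run:
```python
from h import *
rb=rot(np.deg2rad(11.38));bar=np.array([.6043,.1980])
pick([.4394,-.1975],.0375,20)
place(bar,.0375+.0262+.0003,rb,.062,lift=.175)
C,P,r,t=look("w_fi1");print("filter",top(P,.068,bar,.035,.003));print(manip.state()["clock"])
rh=rot(np.deg2rad(17))
f=np.array([.431,.099]);manip.move_pose([*f,.17],rh);C,P,r,t=look("w_hood")
for z in(.065,.057):print("hood",top(P,z,f,.04,.003),manip.state()["clock"])
```

```text
width 0.047148725775476144 after 0.04671280200652815 f [-0.31  0.47 -1.17]
at [0.6047 0.1982 0.0642] [-0.23  0.36  0.22] 0.04698174147796069
filter (array([0.60443606, 0.19820518]), np.float64(0.023567419502024522), np.int64(1825), np.float64(0.06729378336645392))
20.3917
hood (array([0.42993174, 0.09863799]), np.float64(0.025580644800562942), np.int64(648), np.float64(0.06478889730373985)) 21.2583
hood (array([0.42910436, 0.10093907]), np.float64(0.025941784464848038), np.int64(357), np.float64(0.05659584242834165)) 21.2583
```

View pics/w_fi1.png

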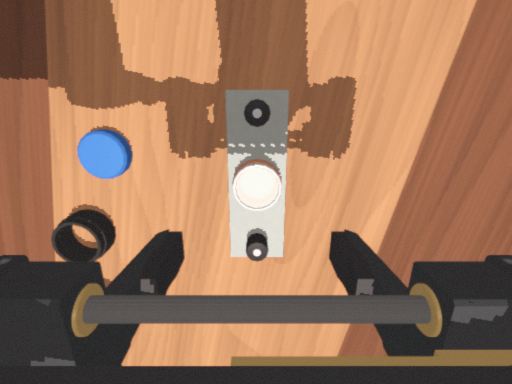

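View pics/w_hood.png

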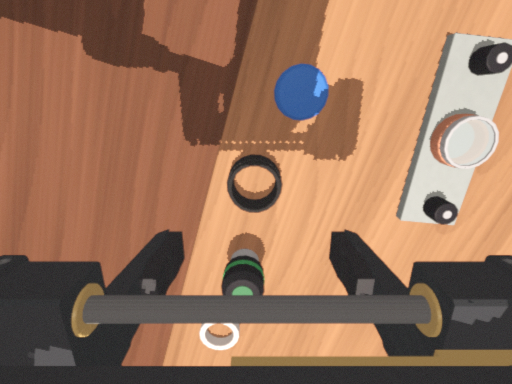

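Run:
```python
from h import *
rh=rot(np.deg2rad(17));tube=np.array([.6270,-.1691])
pick([.4299,.0986],.040,20,lift=.17)
place(tube,.040+.0455,rh,.074,lift=.21)
C,P,r,t=look("w_ho1");print("hood",top(P,.110,tube,.035,.003));print(manip.state()["clock"])
f=np.array([.4283,-.3058]);manip.move_pose([*f,.20],rh);C,P,r,t=look("w_ch")
print("chesh",top(P,.105,f,.035,.003),manip.state()["clock"],manip.state()["joint_pos"].round(2))
```

```text
width 0.05620196992486583 after 0.056232007033753494 f [-0.25  0.3   0.16]
at [ 0.6273 -0.1693  0.0857] [ 0.1  -0.31  0.52] 0.055926865671502894
hood (array([ 0.62691087, -0.16930369]), np.float64(0.02557336273294558), np.int64(684), np.float64(0.10981212035774578))
28.4
chesh (array([ 0.42688649, -0.30740096]), np.float64(0.018624234025801885), np.int64(1216), np.float64(0.1049920159294375)) 29.4083 [-0.67  0.01  1.96  0.    1.17 -0.96]
```

View pics/w_ho1.png

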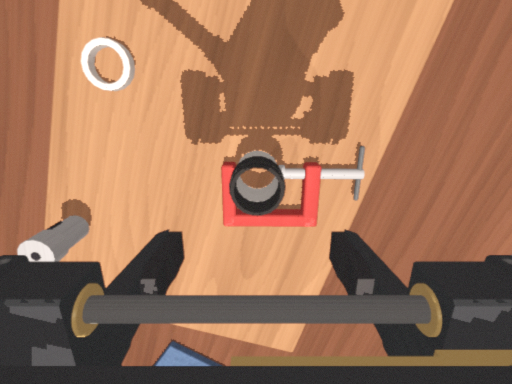

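View pics/w_ch.png

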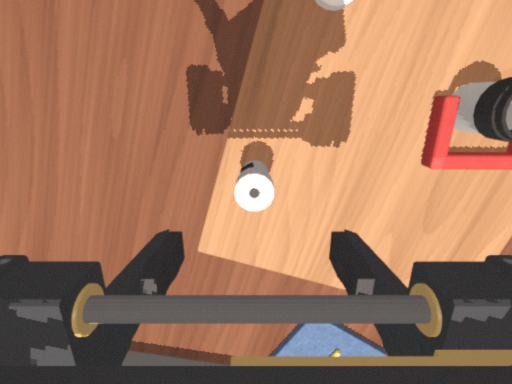

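Run:
```python
from h import *
rh=rot(np.deg2rad(17));a=np.deg2rad(17)
tube=np.array([.6270,-.1692]);g=tube+.09*np.array([-np.sin(a),np.cos(a)])
pick([.4269,-.3074],.0735,20,lift=.20)
place(g,.0738,rh,.06,hover=.12,lift=.21)
C,P,r,t=look("w_ch1");p,*o=top(P,.105,g,.03,.003);q=top(P,.110,tube,.035,.003)[0]
d=p-q;print("chesh",p,o,"hood",q,"dist",np.hypot(*d),"heading",np.degrees(np.arctan2(d[1],d[0]))-90)
manip.move_pose([.45,-.45,.3],rh)
c=cams.capture("top");cv2.imwrite("pics/top1.png",c["image"]);P=cloud(c)[0]
for n,z,k in(("cap",.051,[.4474,.1959]),("eyep",.095,[.4478,.0021]),("white",.049,[.4465,-.1027]),("filter",.069,[.605,.199]),("hood",.11,[.628,-.167]),("chesh",.105,g)):print(n,top(P,z,np.array(k),.035,.004))
print(manip.state()["clock"])
```

```text
width 0.03691867959159111 after 0.03753135003858078 f [ 0.84 -0.62 -1.13]
at [ 0.601  -0.0832  0.0742] [ 0.08  0.31 -0.49] 0.03717340223673419
chesh [ 0.60090623 -0.08327733] [np.float64(0.018635991211973825), np.int64(1141), np.float64(0.10501531304033407)] hood [ 0.62693768 -0.16911588] dist 0.08969890296547181 heading 16.870483067541798
cap (array([0.44749   , 0.19600705]), np.float64(0.02426053747973296), np.int64(491), np.float64(0.05116488296842181))
eyep (array([0.44841864, 0.00269943]), np.float64(0.020078580284707367), np.int64(351), np.float64(0.09524513179205829))
white (array([ 0.44653025, -0.102697  ]), np.float64(0.024302814887045745), np.int64(240), np.float64(0.04920591136387725))
filter (array([0.6051358 , 0.19947259]), np.float64(0.02361372011104536), np.int64(452), np.float64(0.06780303399033888))
hood (array([ 0.62785886, -0.16747633]), np.float64(0.02543605075714996), np.int64(187), np.float64(0.11018431450478239))
chesh (array([ 0.60195664, -0.08159415]), np.float64(0.01851970159063475), np.int64(309), np.float64(0.10549591522361235))
39.45
```

View pics/w_ch1.png

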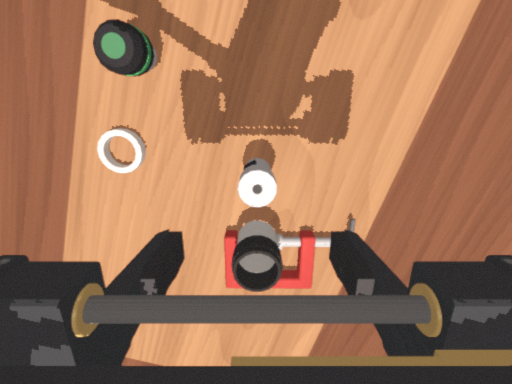

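View pics/top1.png

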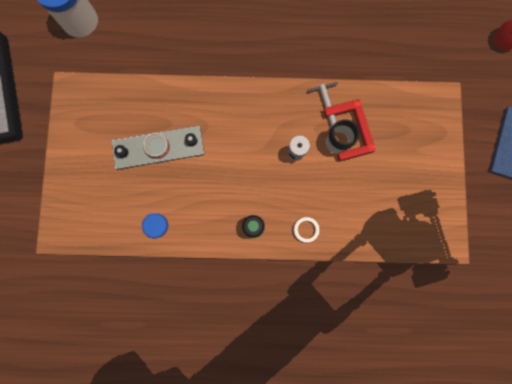

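All four pieces stand in their places, the three bystanders haven't moved, and the arm is clear of everything.

```bash
python3 -c "
from cell import order;print(order.close_job())"
```

```text
the job is handed in; nothing more can be done
None
```

The collimation kit is set out as asked and in the order asked, and the job is handed in. The robot's clock read 39.5 s just before, against the 102 s limit. I viewed 10 pictures.

Last checks, from the cameras' depth readings:

| Piece | What the check showed |
|---|---|
| Spacer | about 0.1 mm from the midpoint between the knobs |
| Filter | flat on the spacer, about 0.3 mm off that midpoint |
| Hood | on the tube's rim, top at z 110 mm, about 0.3 mm off the tube's axis |
| Cheshire | upright, 89.7 mm from the hood's centre, heading within about 0.2° of square to the screw |
| Eyepiece, white ring, blue cap | within 1 mm of where they started, which is the noise of the measurement |

- **Camera disagreement:** The top camera reads positions 1–2 mm differently from the wrist camera. That is within its stated calibration. I used the wrist camera for both picking and placing so that the offset cancels.
- **Released:** Everything is let go, and the arm is parked clear of all the pieces.
- **Failed checks:** None.

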